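# Tighten the lens ring of the counter magnifier with the pin spanner

## Robot

A 6-joint arm with a two-finger parallel gripper is mounted at the origin on the work surface. World frame = base frame: x ahead of the robot, y to its left, z up, the work surface at z = 0. Lengths are in m, angles in rad, forces in N, time in s.
With the tool pointing down it reaches from about 0.275 to 0.975 m from the base axis. Payload 8.4 kg.
Tool frame: the origin (TCP) lies at the very end of the fingers, on their centre line; the grasp point (between the pads) lies 19 mm behind it; z points along the fingers, y is the direction in which the jaws open and shut (so a half turn about z gives the same grasp; the last joint's range is limited). The gripper opens to 92 mm and grips with 3 to 60 N. Pads are 20 mm wide; open, the fingers measure 128 mm over their backs; the gripper's body (75 mm by 189 mm) begins 69 mm behind the grasp point.
Start: joints at [-1.314, 0.353, 1.633, -0, 1.155, -0.002], TCP at [0.16, -0.604, 0.215] pointing down, gripper open.
Joint ranges: [-2.63, 2.63], [-0.92, 2.1], [0.06, 2.66], [-1.3, 4.44], [0, 2.69], [-3.02, 3.02]. Speed limits (rad/s): [2.22, 2.22, 2.79, 3.14, 3.14, 3.14].

## Interface

Orientations are given as a unit quaternion [x, y, z, w].
In Python, from station import arm gives the robot as it stands. The module is installed in compiled form; this text tells all that it offers.
- The arm moves only by the tool arm_command, never from a script. Its argument "targets" is a list that holds one entry, the list of rows, each a list of 7 numbers: the shift along the tool's x, y, z in m, then the turn, a rotation vector about the tool's x, y, z in degrees, then the opening, from 0 (shut) to 1 (fully open). In form: [[[x, y, z, ax, ay, az, jaw], ...]]. A call has exactly 5 rows; each row shifts and turns the commanded pose from where the row before left it, along the tool's axes as they then stand; what a row does not reach is not made up. A row lasts 1/12 s, in which the tool goes at most 41.7 mm and 7.16 degrees, less where a joint would pass 70% of its speed; a pose out of reach is approached as far as the arm can. A call with a gripper value outside its range is refused whole. The fingers move at their own pace and stop on an object; the grip force is fixed at half the most. Time passes only in rows, so rows that do not move let the fingers close, or fill a call up. It gives the time, the measured TCP pose, the force and the opening at its end, in the units of the state.
- arm.observe(): the state, without advancing time (a new reading comes with each control period).
- arm.get_image(name): name is "scene" or "side" or "wrist"; returns (picture, depth): 384x512x3 uint8, red, green, blue; 384x512 float32, m along the optical axis (not along the pixel's ray), 0 where there is no reading.
- arm.get_calibration(name): a dict with "camera_matrix" (3x3 intrinsics, pixels), "distortion" ([k1, k2, p1, p2, k3] as OpenCV has them; the pictures are not rectified), "R" (3x3) and "t" (3): a world point X has camera coordinates R X + t; the wrist camera has in their place "T_tool_cam" (4x4, takes a point from camera to tool coordinates, whose origin is the TCP and whose axes are the flange's). Camera axes: x right, y down, z forward; pixel columns grow to the right and rows downward; lengths in m; the calibration is good to about 2 mm. A picture is of the moment at which its call begins: read the wrist's pose just before it. get_calibration takes no time and is no camera call.
- arm.job_done(): hands the job in, once; it reports no verdict.
The state is a dict: "time": time; "joint_positions": joint angles; "joint_vel": joint speeds; "joint_efforts": joint torques, N m; "ee_pos": TCP position; "orientation": TCP orientation; "contact_force": force on the tool from outside, world axes, zero at the start; "moment": the same for the moment, N m; "opening": finger opening in m.
Only numpy, scipy, OpenCV 4.12 (cv2) and the standard library are available. Lean on these libraries where they do the work, as an engineer would, in place of code of your own. Each camera call takes 0.05 s, during which the arm holds its last target. There are 200 camera calls.

## Task

The lens of the counter magnifier has been cleaned and its retaining ring only run in loosely. Take the two-pin spanner from its rest, set both pins in the ring's two holes, turn the ring clockwise until it seats on the lens and nip it up with about half a newton-metre (under a quarter is loose, over three quarters chips the lens). Then put the spanner back in its rest as you found it; press gently, keep the pins off the glass and leave the jars and vials alone.

Things in the scene. Friction and masses are not known exactly. Their poses are not given: they have to be found in the camera images.
- magnifier: counter magnifier, screwed down: dark steel base plate 130 x 110 x 8 mm, three legs, round dark head of 96 mm outer diameter, its flat rim 100 mm above the counter. The head's bore, 78 mm across, holds the glass lens and, 7 mm below the rim, the retaining ring. Origin: centre of the base plate's underside, on the head's upright axis; z up, x along the plate's long side
- ring_centre (a point): centre of the retaining ring's top face, on the magnifier's upright axis, 93 mm above the counter, 7 mm below the head's rim. Plain aluminium ring, 76 mm outside, 50 mm inside, 8 mm thick, with two round blind holes, 7 mm across and 6 mm deep, on this point's x axis 31.5 mm either side of the centre. z up; turns with the ring
- ring_hole (a point): centre of the mouth of one of the ring's two holes, at +x of ring_centre, 31.5 mm from it, in the ring's top face. Turning the ring clockwise seen from above tightens it: a steady drag of 0.10 N m for the 0.7 to 1.1 rad (40 to 63 degrees) that it starts short of its seat, how much cannot be seen; then it stops hard and only the torque climbs. Its thread holds it where it is left
- gasket (a joint): tiny elastic wind-up of the thin rubber gasket between ring and lens, in rad, clockwise positive: the torque on the ring divided by 150 N m per rad (0.0033 at 0.5 N m), so far below what this reading shows; feel the torque at the spanner instead
- lens: clear convex lens, 77 mm across, under the ring and showing inside it; the dome's top is 3.5 mm below the ring's top face. Origin: that of the magnifier
- spanner: two-pin spanner, 0.12 to 0.24 kg: flat steel crossbar 84 x 20 x 8 mm (long side along x), black handle 26 x 26 mm square on its middle, from 8 to 56 mm above the origin, two round-ended pins 5 mm thick and 16 mm long, pointing down 31.5 mm either side of the middle. Origin: centre of the bar's underside; z up. With the pins fully in the holes the underside is 10 mm above the ring's top face
- pin_a (a point): tip of the spanner's pin at +x, 31.5 mm from the middle and 16 mm below the bar's underside
- pin_b (a point): tip of the spanner's pin at -x, 31.5 mm from the middle and 16 mm below the bar's underside
- rest: spanner rest, a grey block 100 x 46 x 30 mm screwed to the counter, with a groove along its x, 11 mm wide, 84 mm long and 20 mm deep. The spanner starts with its bar lying along and on the block, pins in the groove, its origin 30 mm above the rest's. Origin: centre of the underside; z up
- jar_white: bystander: kraft-coloured jar with a white lid, 84 mm across, 72 mm high; origin at the centre of its underside
- jar_green: bystander: green jar, 68 mm across, 76 mm high; origin at the centre of its underside
- vial_1: bystander: standing vial, 26 mm across, 64 mm high; origin at the centre of its underside
- vial_2: bystander: standing vial, 26 mm across, 64 mm high; origin at the centre of its underside
There are look-alikes about, which are no part of the job. Of the things like the spanner, leave any that is yellow; of the rest the smaller one is meant.

How it is judged:
On the way, in this order (a step that is already met when the one before it is completed fails the run):
1. both pins are in the ring's holes (z of each of pin_a, pin_b in the frame of ring_centre below -0.003 m and horizontal distance between spanner and ring_centre below 0.005 m), for 0.1 s.
2. the ring is seated and nipped up with a quarter of a newton-metre or more, the spanner in its holes (value of joint gasket above 0.00167 rad and z of each of pin_a, pin_b in the frame of ring_centre below -0.003 m), for 0.1 s.
At the end, for the whole second after the job is handed in: the ring has been left turned in (a hole at least 20.5 mm from where it started); the spanner stands still in its rest, pins in the groove, bar down on the block (height within 3 mm, across within 6 mm, along within 15 mm, tilt under 0.1 rad), either way round (distance of ring_hole from where it was at the start of the episode above 0.0205 m and x of spanner in the frame of rest between -0.015 and 0.015 m and y of spanner in the frame of rest between -0.006 and 0.006 m and z of spanner in the frame of rest between 0.027 and 0.033 m and angle between spanner's own z axis and vertical below 0.1 rad and linear speed of spanner below 0.02 m/s); the robot touches nothing.
It fails at once if the ring is overtightened (more than three quarters of a newton-metre) and the lens chips (value of joint gasket above 0.005 rad).
It fails at once if the spanner is forced against the magnifier with more than 35 N (contact force between spanner and magnifier above 35 N).
It fails at once if the spanner touches the glass (contact force between spanner and lens above 0.5 N).
It fails at once if the gripper or arm bears on the magnifier (contact force between any of the fingers, the arm and magnifier above 3 N).
It fails at once if a jar or vial is moved (distance of any of jar_white, jar_green, vial_1, vial_2 from where it was at the start of the episode above 0.012 m).
It also fails if it takes over 72 s, if anything falls off the work surface, if the arm or the gripper's body presses on something with over 40 N, if the wrist force passes 120 N, or if a joint passes its speed limit or range.

## Working session

There is one attempt and no reset: what is moved stays moved. The work goes in short steps, Python scripts to look and compute and a tool call to move; the robot and the scene stay as the last step left them, time stands still between calls to the robot, and variables do not carry over. Pictures are saved under pics/ and viewed, about 8 in all and at most 12, crops included, and the job is handed in when it is done.

Besides the shell and the picture viewer there is one more tool, called after "Request:" by a JSON object that holds its "name" and its "arguments". arm_command: Moves the arm, as the interface text tells. Its arguments: {"type":"object","properties":{"targets":{"type":"array"}},"required":["targets"]}

```bash
mkdir -p pics; cat > h.py <<'E'
import numpy as np, cv2
from station import arm
from scipy.spatial.transform import Rotation as Ro
def cam(name):
    s=arm.observe(); c=arm.get_calibration(name); im,d=arm.get_image(name)
    K=np.array(c["camera_matrix"]);D=np.array(c["distortion"],float)
    if name=="wrist":
        T=np.eye(4);T[:3,:3]=Ro.from_quat(s["orientation"]).as_matrix();T[:3,3]=s["ee_pos"]
        W=T@np.array(c["T_tool_cam"])
    else:
        R=np.array(c["R"]);W=np.eye(4);W[:3,:3]=R.T;W[:3,3]=-R.T@np.array(c["t"])
    return im,d,K,D,W
def ray(px,z,K,D,W):
    p=cv2.undistortPoints(np.array(px,float).reshape(-1,1,2),K,D).reshape(-1,2)
    v=np.c_[p,np.ones(len(p))]@W[:3,:3].T; o=W[:3,3]
    return o+v*((z-o[2])/v[:,2])[:,None]
def dep(px,d,K,D,W):
    px=np.array(px).reshape(-1,2); p=cv2.undistortPoints(px.astype(float).reshape(-1,1,2),K,D).reshape(-1,2)
    zz=d[px[:,1].astype(int),px[:,0].astype(int)]
    return (np.c_[p,np.ones(len(p))]*zz[:,None])@W[:3,:3].T+W[:3,3]
def save(im,n): cv2.imwrite("pics/"+n,im[:,:,::-1])
E
python3 - <<'E'
from h import *
for n in("scene","side"):
    im,d,K,D,W=cam(n); np.savez(n+".npz",im=im,d=d,K=K,D=D,W=W)
    save(im,n+".png"); print(n,W[:3,3].round(2))
s=arm.observe();print(s)
E
```

```text
scene [1.19 0.11 0.59]
side [ 0.44 -0.66  0.58]
{'time': 0.1, 'joint_positions': array([-1.31440497e+00,  3.53580097e-01,  1.63403934e+00,  3.55523980e-06,
        1.15521679e+00, -2.39467167e-03]), 'joint_vel': array([ 9.22514052e-05, -1.74323477e-03, -1.81047850e-03, -1.10374875e-04,
       -9.54652704e-05,  3.49761682e-04]), 'joint_efforts': array([ 1.30326221e-04, -5.94904554e+01, -3.34929979e+01,  6.99269352e-02,
        1.82305730e-02, -1.83975988e-05]), 'ee_pos': array([ 0.15983429, -0.60375977,  0.21394676]), 'orientation': array([ 9.91640298e-01,  1.29031515e-01, -7.71413933e-05, -6.16988103e-04]), 'contact_force': array([-0.14076559,  0.66000111,  0.38724655]), 'moment': array([-0.0196919 , -0.00620298,  0.0194535 ]), 'opening': 0.09188943860665921}
```

View pics/scene.png

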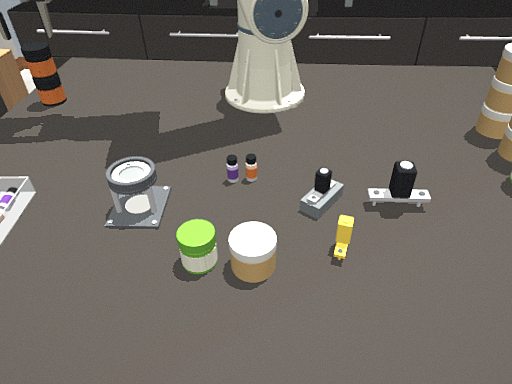

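View pics/side.png

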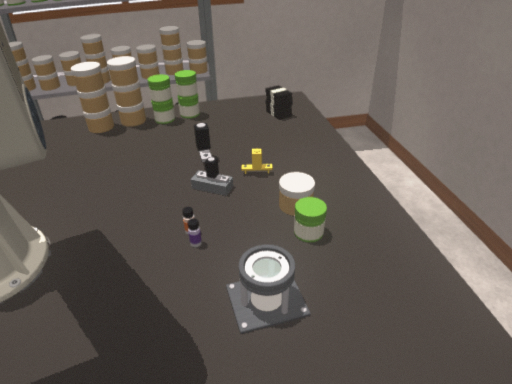

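The magnifier is at scene (132,170) and side (267,262). Three things could be taken for the spanner: the one in the grey rest at scene (322,185), a bigger one on the counter at (402,185), and a yellow one at (344,238). By the description I choose the one in the grey rest, and I'll check it in a close crop.

```bash
python3 - <<'E'
from h import *
o={}
for n,px,z in(("scene",[[132,168],[323,173],[402,165],[344,218]],[.1,.086,.09,.05]),("side",[[267,258],[212,160],[203,128]],[.1,.086,.09])):
    f=np.load(n+".npz");K,D,W=f["K"],f["D"],f["W"]
    for p,zz in zip(px,z): print(n,p,ray([p],zz,K,D,W).round(3),dep([p],f["d"],K,D,W).round(3))
# cloud: points by height in rest region and head rim
for n in("scene","side"):
    f=np.load(n+".npz");v,u=np.mgrid[0:384,0:512];P=dep(np.c_[u.ravel(),v.ravel()],f["d"],f["K"],f["D"],f["W"])
    ok=(f["d"].ravel()>0)
    for nm,c,lo,hi,r in(("rim",(.53,-.27),.094,.106,.3),):
        pass
    np.save(n+"_P.npy",P)
f=np.load("scene.npz");a=f["im"][150:225,285:440];b=np.load("side.npz")["im"][110:200,180:290]
a=cv2.resize(a,None,fx=4,fy=4,interpolation=2);b=cv2.resize(b,(360,295),interpolation=2)
c=np.zeros((600,620,3),np.uint8);c[:300]=a[:300,:620];c[300:595,:360]=b
save(c,"crop.png")
E
```

```text
scene [132, 168] [[ 0.551 -0.219  0.1  ]] [[ 0.537 -0.227  0.089]]
scene [323, 173] [[0.518 0.163 0.086]] [[0.52  0.163 0.088]]
scene [402, 165] [[0.483 0.321 0.09 ]] [[0.509 0.314 0.108]]
scene [344, 218] [[0.608 0.204 0.05 ]] [[0.635 0.199 0.075]]
side [267, 258] [[ 0.56  -0.207  0.1  ]] [[ 0.563 -0.196  0.088]]
side [212, 160] [[0.513 0.161 0.086]] [[0.513 0.161 0.086]]
side [203, 128] [[0.511 0.334 0.09 ]] [[0.509 0.308 0.103]]
```

View pics/crop.png

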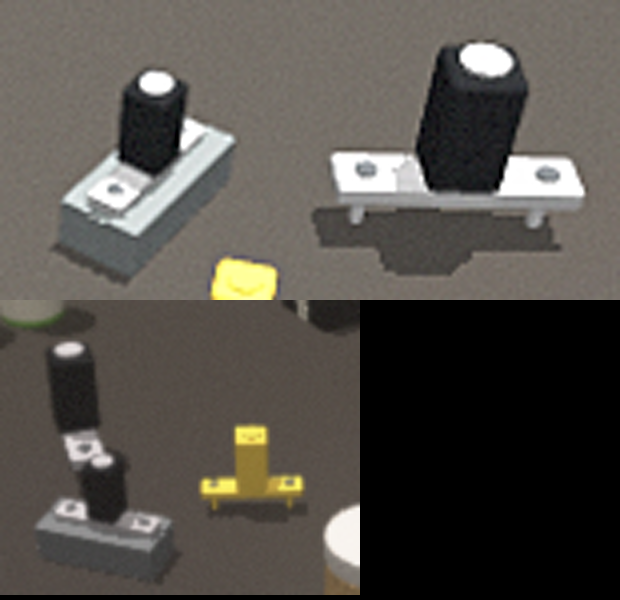

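The crop shows the grey-rest spanner is black-handled, smaller than the loose one and not yellow, so it is the right one. Next I'll work out the camera mounting and the rest's yaw.

```bash
python3 - <<'E'
from h import *
c=arm.get_calibration("wrist");print(np.array(c["T_tool_cam"]).round(3),np.array(c["camera_matrix"]).round(0))
P=np.load("side_P.npy");f=np.load("side.npz")
Q=np.load("scene_P.npy")
for X in (P,Q):
    m=(abs(X[:,2]-.034)<.008)&(np.hypot(X[:,0]-.516,X[:,1]-.162)<.065)
    print(m.sum(),cv2.minAreaRect(X[m][:,:2].astype(np.float32)))
    m=(abs(X[:,2]-.1)<.005)&(np.hypot(X[:,0]-.555,X[:,1]+.21)<.065);q=X[m][:,:2]
    A=np.c_[2*q,np.ones(len(q))];s=np.linalg.lstsq(A,(q**2).sum(1),rcond=None)[0];print(len(q),s[:2])
from itertools import product
for p,zc in(((.535,-.105),0),):pass
R=Ro.from_quat(arm.observe()["orientation"]).as_matrix()
print(R.round(3), (R.T@(np.array([.555,-.21,.26])-arm.observe()["ee_pos"])).round(3))
E
```

```text
[[ 0.001 -0.957 -0.289  0.082]
 [ 1.     0.001  0.001 -0.   ]
 [-0.    -0.289  0.957 -0.171]
 [ 0.     0.     0.     1.   ]] [[342.   0. 255.]
 [  0. 342. 191.]
 [  0.   0.   1.]]
383 ((0.5066819787025452, 0.16634957492351532), (0.04991668090224266, 0.1007666289806366), 57.337303161621094)
816 [ 0.55577162 -0.22087709]
549 ((0.5105573534965515, 0.16651266813278198), (0.049373723566532135, 0.10172626376152039), 56.7950553894043)
571 [ 0.56070041 -0.21923947]
[[ 0.967  0.256 -0.   ]
 [ 0.256 -0.967  0.001]
 [ 0.    -0.001 -1.   ]] [ 0.483 -0.28  -0.046]
```

Spanner at about (0.512, 0.164) with the rest's long axis at -33°, magnifier head at about (0.558, -0.220). I'll look at the magnifier from above on the way.

Request:
{"name": "arm_command", "arguments": {"targets": [[[0.032,-0.018,-0.001,0,0,0,1],[0.032,-0.018,-0.001,0,0,0,1],[0.032,-0.018,-0.001,0,0,0,1],[0.032,-0.018,-0.001,0,0,0,1],[0.032,-0.018,-0.001,0,0,0,1]]]}}

```text
time: 0.52
ee_pos: [0.2923, -0.4748, 0.2193]
orientation: [0.992, 0.129, -0.0, -0.0]
contact_force: [0.6, 0.2, -0.1]
opening: 0.0919
```

Request:
{"name": "arm_command", "arguments": {"targets": [[[0.032,-0.018,-0.001,0,0,0,1],[0.032,-0.018,-0.001,0,0,0,1],[0.032,-0.018,-0.001,0,0,0,1],[0.032,-0.018,-0.001,0,0,0,1],[0.032,-0.018,-0.001,0,0,0,1]]]}}

```text
time: 0.93
ee_pos: [0.4241, -0.3467, 0.2245]
orientation: [0.992, 0.129, -0.0, -0.0]
contact_force: [1.0, -0.6, 0.2]
opening: 0.092
```

Request:
{"name": "arm_command", "arguments": {"targets": [[[0.032,-0.018,-0.001,0,0,0,1],[0.032,-0.018,-0.001,0,0,0,1],[0.032,-0.018,-0.001,0,0,0,1],[0.032,-0.018,-0.001,0,0,0,1],[0,0,0,0,0,0,1]]]}}

```text
time: 1.35
ee_pos: [0.5323, -0.2419, 0.2285]
orientation: [0.991, 0.131, 0.001, -0.001]
contact_force: [-0.4, -0.1, 0.7]
opening: 0.092
```

```bash
python3 - <<'E'
from h import *
s=arm.observe();print(s["time"],s["ee_pos"],s["orientation"],s["joint_positions"].round(2))
im,d,K,D,W=cam("wrist");np.savez("w1.npz",im=im,d=d,K=K,D=D,W=W);save(im,"w1.png")
E
```

```text
1.35 [ 0.53229377 -0.24190157  0.2284998 ] [ 9.91420831e-01  1.30703696e-01  9.78216390e-04 -5.67548080e-04] [-0.43  0.28  1.71  0.    1.16  0.88]
```

View pics/w1.png

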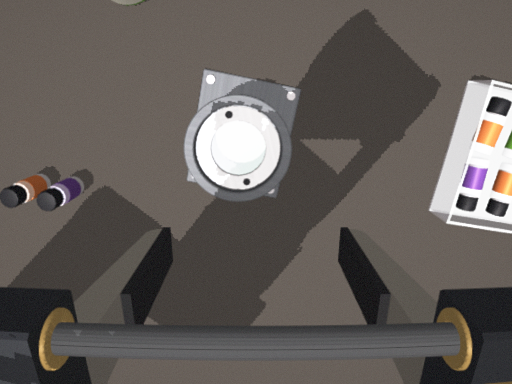

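The wrist view shows the head at about (238,148) and the ring's holes at about (229,114) and (247,182).

```bash
python3 - <<'E'
from h import *
f=np.load("w1.npz");im,K,D,W=f["im"],f["K"],f["D"],f["W"]
g=cv2.cvtColor(im,cv2.COLOR_RGB2GRAY).astype(float)
H=[]
for u,v in((229,114),(247,182)):
    w=np.clip(130-g[v-6:v+7,u-6:u+7],0,None);yy,xx=np.mgrid[v-6:v+7,u-6:u+7]
    H.append([(w*xx).sum()/w.sum(),(w*yy).sum()/w.sum()])
p=ray(H,.093,K,D,W);print(np.round(H,1),p.round(4),p.mean(0),np.linalg.norm(p[0]-p[1]),np.degrees(np.arctan2(*(p[0]-p[1])[1::-1])))
m=((g>190)&(np.hypot(*(np.mgrid[0:384,0:512]-np.array([148,238])[:,None,None]))<55)).astype(np.uint8)
c=max(cv2.findContours(m,0,1)[0],key=cv2.contourArea);hp=cv2.convexHull(c)
q=ray(hp.reshape(-1,2),.093,K,D,W)
print(cv2.minEnclosingCircle(q[:,:2].astype(np.float32)))
E
```

```text
[[228.4 114.2]
 [246.8 182.1]] [[ 0.584  -0.2035  0.093 ]
 [ 0.5283 -0.2349  0.093 ]] [ 0.55614867 -0.21922549  0.093     ] 0.06391198623737766 29.425835212245254
((0.5569124221801758, -0.21864135563373566), 0.03835425525903702)
```

Request:
{"name": "arm_command", "arguments": {"targets": [[[0.009,-0.04,0.003,0,0,0,1],[0.009,-0.04,0.003,0,0,0,1],[0.009,-0.04,0.003,0,0,0,1],[0.009,-0.04,0.003,0,0,0,1],[0.009,-0.04,0.003,0,0,0,1]]]}}

```text
time: 1.82
ee_pos: [0.5196, -0.0406, 0.2133]
orientation: [0.992, 0.128, -0.0, 0.0]
contact_force: [0.9, 0.2, -0.0]
opening: 0.0918
```

Request:
{"name": "arm_command", "arguments": {"targets": [[[0.009,-0.04,0.003,0,0,0,1],[0.009,-0.04,0.003,0,0,0,1],[0.009,-0.04,0.003,0,0,0,1],[0.009,-0.04,0.003,0,0,0,1],[0.009,-0.04,0.003,0,0,0,1]]]}}

```text
time: 2.23
ee_pos: [0.5125, 0.1643, 0.1984]
orientation: [0.992, 0.129, -0.0, 0.0]
contact_force: [0.5, -0.6, -0.6]
opening: 0.0916
```

Request:
{"name": "arm_command", "arguments": {"targets": [[[0,0,0,0,0,-7,1],[0,0,0,0,0,-7,1],[0,0,0,0,0,-7,1],[0,0,0,0,0,-7,1],[0,0,0,0,0,-7,1]]]}}

```text
time: 2.65
ee_pos: [0.5128, 0.1625, 0.1983]
orientation: [0.906, 0.424, -0.0, 0.0]
contact_force: [-0.1, -0.4, -0.1]
opening: 0.0921
```

Request:
{"name": "arm_command", "arguments": {"targets": [[[0,0,0,0,0,-7,1],[0,0,0,0,0,0,1],[0,0,0,0,0,0,1],[0,0,0,0,0,0,1],[0,0,0,0,0,0,1]]]}}

```text
time: 3.07
ee_pos: [0.5131, 0.1633, 0.1985]
orientation: [0.88, 0.474, -0.0, 0.0]
contact_force: [-0.3, -1.2, 0.3]
opening: 0.0921
```

```bash
python3 - <<'E'
from h import *
s=arm.observe();print(s["time"],s["ee_pos"],s["orientation"],s["joint_positions"].round(2))
im,d,K,D,W=cam("wrist");np.savez("w2.npz",im=im,d=d,K=K,D=D,W=W);save(im,"w2.png")
E
```

```text
3.0667 [0.51313427 0.16332256 0.19852384] [ 8.80321510e-01  4.74377517e-01 -1.03679226e-04  2.13735537e-05] [ 0.31  0.24  1.83 -0.    1.07  0.89]
```

View pics/w2.png

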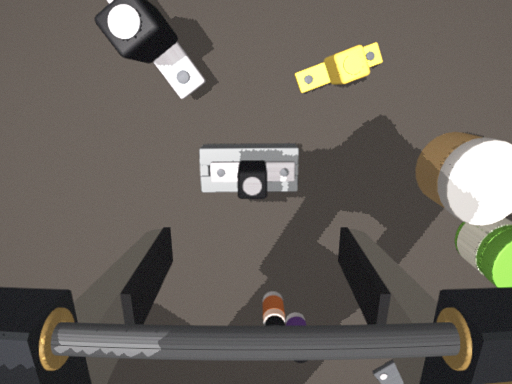

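The wrist view shows the spanner in the rest: bar screws at (221,173) and (284,173), handle cap at (252,186), block top spanning (200,148) to (299,192).

```bash
python3 - <<'E'
from h import *
f=np.load("w2.npz");im,K,D,W=f["im"],f["K"],f["D"],f["W"];g=cv2.cvtColor(im,cv2.COLOR_RGB2GRAY).astype(float)
H=[]
for u,v in((221,173),(284,173)):
    w=np.clip(170-g[v-4:v+5,u-5:u+6],0,None);yy,xx=np.mgrid[v-4:v+5,u-5:u+6];H.append([(w*xx).sum()/w.sum(),(w*yy).sum()/w.sum()])
p=ray(H,.038,K,D,W);dd=p[0]-p[1];print(np.round(H,1),p.round(4),p.mean(0).round(4),np.linalg.norm(dd),np.degrees(np.arctan2(dd[1],dd[0])))
w=g[178:195,243:262]>150;yy,xx=np.mgrid[178:195,243:262];cc=[xx[w].mean(),yy[w].mean()]
h=ray([cc],.086,K,D,W);print(cc,h)
m=((g>70)).astype(np.uint8);n,l=cv2.connectedComponents(m);q=np.argwhere(l==l[155,250])[:,::-1];print(len(q),q.min(0),q.max(0))
r=ray(q,.03,K,D,W)[:,:2];print(cv2.minAreaRect(r.astype(np.float32)))
R=Ro.from_quat(arm.observe()["orientation"]).as_matrix();e=arm.observe()["ee_pos"]
for t in (p.mean(0),h[0]): print((R.T@(t-e)).round(4))
print(np.degrees(np.arctan2(R[1,1],R[0,1])))
E
```

```text
[[222.  173.8]
 [286.  171.5]] [[0.4853 0.1811 0.038 ]
 [0.5399 0.1481 0.038 ]] [0.5126 0.1646 0.038 ] 0.06382495163794442 148.81286189578037
[np.float64(251.79770992366412), np.float64(185.74045801526717)] [[0.51115025 0.165685   0.086     ]]
130656 [0 0] [511 325]
((0.5086165070533752, 0.15497806668281555), (0.3575742244720459, 0.6161967515945435), 56.73777389526367)
[ 0.0006 -0.0011  0.1606]
[ 0.0008 -0.0029  0.1126]
-33.31477599769047
```

Request:
{"name": "arm_command", "arguments": {"targets": [[[0.001,-0.002,0.03,0,0,0,1],[0,0,0.04,0,0,0,1],[0,0,0.04,0,0,0,1],[0,0,0.03,0,0,0,1],[0,0,0.009,0,0,0,1]]]}}

```text
time: 3.53
ee_pos: [0.5091, 0.1647, 0.0455]
orientation: [0.88, 0.475, -0.003, -0.001]
contact_force: [-0.6, -0.6, 0.5]
opening: 0.092
```

Request:
{"name": "arm_command", "arguments": {"targets": [[[0,0,0,0,0,0,0.6],[0,0,0,0,0,0,0.4],[0,0,0,0,0,0,0.2],[0,0,0,0,0,0,0],[0,0,0,0,0,0,0]]]}}

```text
time: 3.95
ee_pos: [0.5133, 0.1661, 0.0513]
orientation: [0.88, 0.476, 0.001, 0.0]
contact_force: [-0.3, -0.2, 0.1]
opening: 0.0605
```

Request:
{"name": "arm_command", "arguments": {"targets": [[[0,0,0,0,0,0,0],[0,0,0,0,0,0,0],[0,0,0,0,0,0,0],[0,0,0,0,0,0,0],[0,0,0,0,0,0,0]]]}}

```text
time: 4.37
ee_pos: [0.512, 0.1657, 0.0496]
orientation: [0.88, 0.476, -0.0, 0.0]
contact_force: [-0.6, 0.3, -0.5]
opening: 0.027
```

```bash
python3 - <<'E'
from h import *
s=arm.observe();print(s["time"],s["ee_pos"],s["orientation"],s["joint_positions"].round(2),s["contact_force"],s["moment"],s["opening"])
E
```

```text
4.3667 [0.51203942 0.16569078 0.04962386] [ 8.79524392e-01  4.75853804e-01 -1.96189414e-06  1.40548589e-05] [ 0.31  0.44  1.95 -0.    0.76  0.89] [-0.57131705  0.29132133 -0.47913647] [-0.00951561 -0.01111146 -0.04611074] 0.027043041587917777
```

Request:
{"name": "arm_command", "arguments": {"targets": [[[0,0,0,0,0,0,0],[0,0,0,0,0,0,0],[0,0,0,0,0,0,0],[0,0,-0.005,0,0,0,0],[0,0,-0.015,0,0,0,0]]]}}

```text
time: 4.78
ee_pos: [0.5104, 0.1652, 0.0681]
orientation: [0.88, 0.476, -0.002, -0.0]
contact_force: [-0.2, 0.2, -1.7]
opening: 0.026
```

Request:
{"name": "arm_command", "arguments": {"targets": [[[0,0,-0.03,0,0,0,0],[0,0,-0.03,0,0,0,0],[0,0,-0.03,0,0,0,0],[0,0,-0.03,0,0,0,0],[0,0,0,0,0,0,0]]]}}

```text
time: 5.2
ee_pos: [0.515, 0.1667, 0.1954]
orientation: [0.88, 0.476, 0.004, 0.001]
contact_force: [1.1, -0.6, -2.4]
opening: 0.0257
```

```bash
python3 - <<'E'
from h import *
s=arm.observe();print(s["time"],s["ee_pos"],s["orientation"],s["contact_force"],s["moment"],s["opening"])
im,d,K,D,W=cam("wrist");np.savez("w3.npz",im=im,d=d,K=K,D=D,W=W);save(im,"w3.png")
E
```

```text
5.2 [0.51497522 0.16665222 0.19536467] [8.79519486e-01 4.75844626e-01 4.09493248e-03 7.72532491e-04] [ 1.09569487 -0.57387413 -2.40720568] [-0.00075121 -0.09053705 -0.0292933 ] 0.025719518326612765
```

View pics/w3.png

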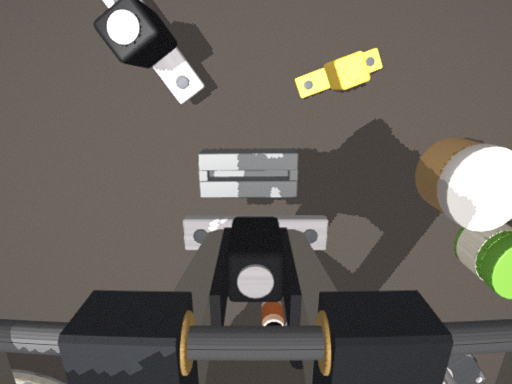

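The spanner is held level and centred: bar ends at columns 184 and 327, screws at about (201,236) and (312,236). The empty rest is at (249,175). Next I rotate it and carry it to a hover beside the magnifier.

Request:
{"name": "arm_command", "arguments": {"targets": [[[0,0,0,0,0,-7,0],[0,0,0,0,0,-7,0],[0,0,0,0,0,-7,0],[0,0,0,0,0,-7,0],[0,0,0,0,0,-7,0]]]}}

```text
time: 5.67
ee_pos: [0.5109, 0.1653, 0.1878]
orientation: [0.694, 0.72, -0.001, -0.001]
contact_force: [-0.2, 0.9, -2.8]
opening: 0.0256
```

Request:
{"name": "arm_command", "arguments": {"targets": [[[0,0,0,0,0,-7,0],[0,0,0,0,0,-7,0],[0,0,0,0,0,-7,0],[0,0,0,0,0,-7,0],[0,0,0,0,0,0,0]]]}}

```text
time: 6.08
ee_pos: [0.5109, 0.1653, 0.1879]
orientation: [0.499, 0.867, -0.001, -0.001]
contact_force: [0.7, -0.5, -3.1]
opening: 0.0256
```

Request:
{"name": "arm_command", "arguments": {"targets": [[[-0.029,-0.011,0,0,0,0,0],[-0.029,-0.011,0,0,0,0,0],[-0.029,-0.011,0,0,0,0,0],[-0.029,-0.011,0,0,0,0,0],[-0.029,-0.011,0,0,0,0,0]]]}}

```text
time: 6.5
ee_pos: [0.5357, 0.0112, 0.1884]
orientation: [0.503, 0.864, -0.0, -0.001]
contact_force: [-0.1, 0.1, -2.2]
opening: 0.0259
```

Request:
{"name": "arm_command", "arguments": {"targets": [[[-0.029,-0.011,0,0,0,0,0],[-0.029,-0.011,0,0,0,0,0],[-0.029,-0.011,0,0,0,0,0],[-0.029,-0.011,0,0,0,0,0],[-0.029,-0.011,0,0,0,0,0]]]}}

```text
time: 6.92
ee_pos: [0.5601, -0.142, 0.1883]
orientation: [0.503, 0.864, -0.0, -0.001]
contact_force: [0.9, 0.1, -2.6]
opening: 0.0259
```

Request:
{"name": "arm_command", "arguments": {"targets": [[[-0.029,-0.011,0,0,0,0,0],[-0.029,-0.011,0,0,0,0,0],[-0.029,-0.011,0,0,0,0,0],[-0.029,-0.011,0,0,0,0,0],[-0.005,0,0,0,0,0,0]]]}}

```text
time: 7.33
ee_pos: [0.5826, -0.2718, 0.1882]
orientation: [0.504, 0.864, -0.001, -0.0]
contact_force: [0.2, 1.3, -2.4]
opening: 0.0256
```

Request:
{"name": "arm_command", "arguments": {"targets": [[[0,0,0,0,0,0,0],[0,0,0,0,0,0,0],[0,0,0,0,0,0,0],[0,0,0,0,0,0,0],[0,0,0,0,0,0,0]]]}}

```text
time: 7.75
ee_pos: [0.5828, -0.2663, 0.1896]
orientation: [0.501, 0.865, 0.0, -0.0]
contact_force: [-0.2, -0.0, -1.9]
opening: 0.0259
```

```bash
python3 - <<'E'
from h import *
s=arm.observe();print(s["time"],s["ee_pos"],s["orientation"],s["joint_positions"].round(2),s["contact_force"],s["moment"],s["opening"])
im,d,K,D,W=cam("wrist");np.savez("w4.npz",im=im,d=d,K=K,D=D,W=W);save(im,"w4.png")
E
```

```text
7.75 [ 0.58282537 -0.26625596  0.18959526] [ 5.01009063e-01  8.65442026e-01  4.40131155e-05 -1.31250228e-04] [-0.43  0.4   1.62  0.    1.12 -0.95] [-0.18196361 -0.02929652 -1.92735105] [-0.08058572 -0.14814583  0.00216936] 0.025872376096063226
```

View pics/w4.png

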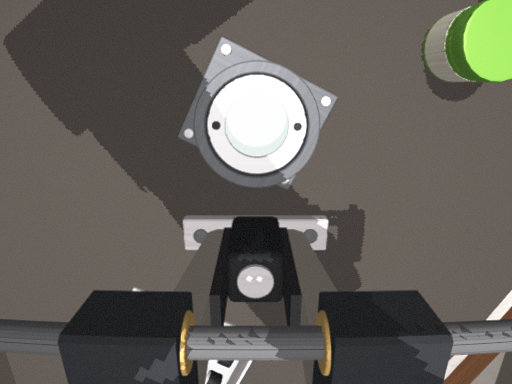

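The holes are at about (216,125) and (297,127), and the held bar's screws at about (201,236) and (312,236). I'll measure both in the tool frame, so the camera errors mostly cancel.

```bash
python3 - <<'E'
from h import *
f=np.load("w4.npz");im,K,D,W=f["im"],f["K"],f["D"],f["W"];g=cv2.cvtColor(im,cv2.COLOR_RGB2GRAY).astype(float)
s=arm.observe();R=Ro.from_quat(s["orientation"]).as_matrix();e=s["ee_pos"]
tool=lambda P:((P-e)@R)
H=[]
for u,v in((216,125),(297,127)):
    w=np.clip(150-g[v-6:v+7,u-6:u+7],0,None);yy,xx=np.mgrid[v-6:v+7,u-6:u+7];H.append([(w*xx).sum()/w.sum(),(w*yy).sum()/w.sum()])
p=ray(H,.093,K,D,W);t=tool(p);print(np.round(H,1),p.mean(0).round(4),np.linalg.norm(p[0]-p[1]).round(4));print(t.round(4),t.mean(0).round(4),np.degrees(np.arctan2(*(t[1]-t[0])[:2])))
zb=e[2]-.0115
for u in(188,193,325): print(u,g[205:262:1,u].astype(int).tolist())
for v in(226,240): print(v,g[v,176:215].astype(int).tolist(),g[v,300:335].astype(int).tolist())
S=[[201,236],[311.5,236]]
print(tool(ray(S,zb,K,D,W)).round(4), tool(ray([[184,250],[327.5,250],[190,216],[190,222]],zb,K,D,W)).round(4))
c=cv2.resize(im[205:265,170:345],None,fx=4.5,fy=4.5,interpolation=cv2.INTER_CUBIC);save(c,"c4.png")
E
```

```text
[[215.6 125. ]
 [297.2 126.2]] [ 0.5566 -0.2188  0.093 ] 0.0632
[[ 0.0549 -0.0307  0.0967]
 [ 0.054   0.0325  0.0967]] [0.0545 0.0009 0.0967] -0.7742343484449763
188 [64, 68, 68, 64, 67, 65, 67, 66, 68, 66, 92, 111, 112, 116, 154, 178, 192, 201, 201, 201, 205, 203, 202, 196, 200, 195, 202, 199, 196, 194, 196, 205, 203, 207, 203, 199, 197, 196, 196, 193, 190, 197, 204, 205, 187, 120, 98, 101, 103, 101, 102, 97, 100, 103, 102, 101, 101]
193 [66, 66, 67, 68, 66, 69, 63, 65, 66, 68, 91, 109, 110, 116, 150, 176, 195, 200, 201, 201, 202, 200, 200, 199, 199, 201, 199, 188, 177, 149, 135, 136, 149, 185, 191, 201, 199, 194, 192, 195, 192, 196, 203, 203, 184, 119, 99, 103, 100, 101, 104, 98, 89, 89, 88, 88, 85]
325 [100, 101, 101, 105, 103, 95, 71, 64, 65, 69, 80, 115, 126, 146, 229, 249, 252, 252, 253, 253, 254, 255, 255, 219, 189, 189, 188, 186, 185, 185, 190, 189, 190, 184, 182, 179, 177, 176, 174, 173, 170, 171, 173, 173, 122, 71, 67, 65, 69, 66, 63, 65, 71, 64, 67, 68, 65]
226 [102, 103, 98, 76, 70, 62, 86, 149, 189, 203, 201, 202, 203, 202, 198, 201, 203, 200, 197, 201, 201, 202, 202, 202, 202, 201, 201, 202, 202, 200, 201, 201, 200, 199, 200, 200, 203, 201, 200] [200, 194, 199, 196, 193, 198, 198, 194, 196, 197, 194, 197, 197, 196, 197, 197, 198, 197, 195, 195, 198, 220, 252, 254, 254, 255, 253, 204, 121, 96, 106, 95, 98, 98, 102]
240 [102, 105, 102, 96, 102, 103, 102, 109, 160, 187, 197, 198, 199, 200, 198, 198, 199, 201, 182, 121, 98, 94, 96, 97, 99, 99, 95, 92, 86, 86, 88, 89, 88, 89, 91, 91, 88, 87, 89] [86, 87, 87, 90, 89, 86, 88, 93, 99, 97, 98, 95, 94, 94, 99, 106, 154, 185, 190, 189, 191, 187, 189, 190, 196, 179, 144, 87, 63, 65, 67, 62, 65, 68, 66]
[[-0.     -0.0315  0.0115]
 [ 0.      0.0327  0.0115]] [[-0.0091 -0.042   0.0115]
 [-0.009   0.0427  0.0115]
 [ 0.0124 -0.0372  0.0115]
 [ 0.0087 -0.0374  0.0115]]
```

View pics/c4.png

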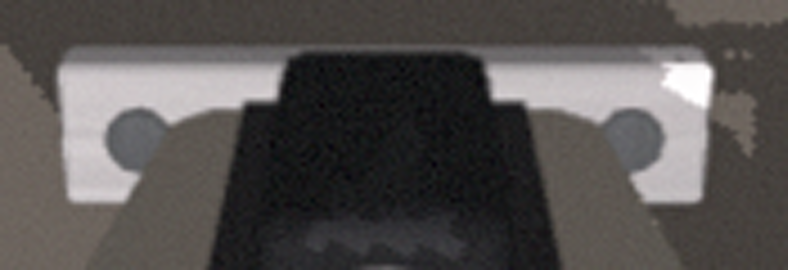

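Relative to the spanner, the ring centre is +0.054 along tool x and +0.0005 along y, with a +0.8° turn. I move over it, drop to just above the ring face, then feel the way in.

Request:
{"name": "arm_command", "arguments": {"targets": [[[0.0138,0.0005,0,0,0,0.8,0],[0.02,0,0,0,0,0,0],[0.02,0,0,0,0,0,0],[0,0,0,0,0,0,0],[0,0,0,0,0,0,0]]]}}

```text
time: 8.22
ee_pos: [0.5569, -0.2192, 0.19]
orientation: [0.507, 0.862, 0.0, 0.0]
contact_force: [0.1, 0.1, -2.1]
opening: 0.026
```

Request:
{"name": "arm_command", "arguments": {"targets": [[[0,0,0.02,0,0,0,0],[0,0,0.02,0,0,0,0],[0,0,0.01,0,0,0,0],[0,0,0.004,0,0,0,0],[0,0,0,0,0,0,0]]]}}

```text
time: 8.63
ee_pos: [0.5568, -0.2203, 0.1348]
orientation: [0.507, 0.862, -0.0, -0.001]
contact_force: [0.5, -0.0, -2.3]
opening: 0.0258
```

Request:
{"name": "arm_command", "arguments": {"targets": [[[0,0,0,0,0,0,0],[0,0,0,0,0,0,0],[0,0,0,0,0,0,0],[0,0,0,0,0,0,0],[0,0,0,0,0,0,0]]]}}

```text
time: 9.05
ee_pos: [0.5573, -0.2203, 0.1361]
orientation: [0.507, 0.862, 0.0, 0.0]
contact_force: [0.2, 0.3, -1.6]
opening: 0.0256
```

```bash
python3 - <<'E'
from h import *
s=arm.observe();print(s["time"],s["ee_pos"],s["orientation"],s["contact_force"],s["moment"],s["opening"])
R=Ro.from_quat(s["orientation"]).as_matrix()
print("spanner centre world",s["ee_pos"]+R@[.0007,.0004,0.0195],"bar yaw",np.degrees(np.arctan2(R[1,1],R[0,1])))
im,d,K,D,W=cam("wrist");np.savez("w5.npz",im=im,d=d,K=K,D=D,W=W);save(cv2.resize(im[140:300,130:380],None,fx=3,fy=3,interpolation=2),"w5.png")
E
```

```text
9.05 [ 0.5573314  -0.22034962  0.13613458] [5.07337220e-01 8.61747503e-01 7.56000646e-05 4.25775154e-04] [ 0.22739684  0.34118587 -1.6468149 ] [-0.04466475 -0.05336884 -0.07682328] 0.02556437486256208
spanner centre world [ 0.55735731 -0.21954934  0.11663435] bar yaw 29.02675328777029
```

View pics/w5.png

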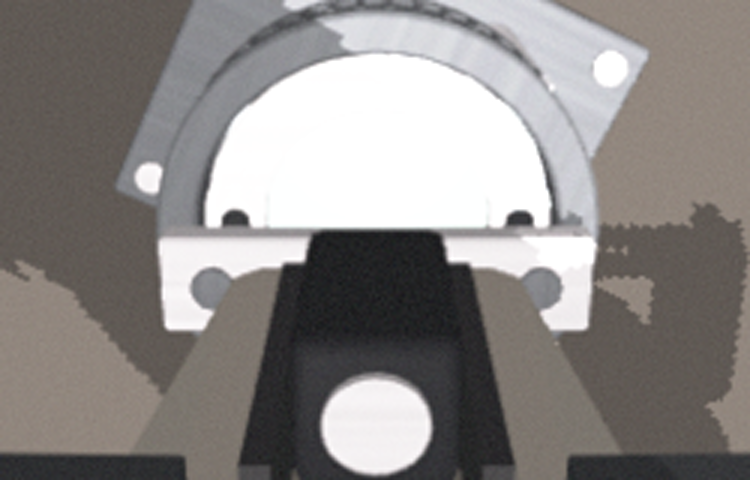

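The crop shows both holes just showing beyond the bar, at (235,215) and (520,215), symmetric about its middle. I'll check along x from the holes' far edges.

```bash
python3 - <<'E'
from h import *
f=np.load("w5.npz");im,K,D,W=f["im"],f["K"],f["D"],f["W"];g=cv2.cvtColor(im,cv2.COLOR_RGB2GRAY).astype(float)
s=arm.observe();R=Ro.from_quat(s["orientation"]).as_matrix();e=s["ee_pos"];tool=lambda P:((P-e)@R)
for u in(208,303): print(g[203:219,u-2:u+3].mean(1).astype(int).tolist())
print([ [u,int(g[213,u])] for u in list(range(200,218))],[[u,int(g[213,u])] for u in range(294,312)])
print(tool(ray([[208,209.5],[303,209.5],[208,210.5]],.093,K,D,W)).round(4))
print(tool(ray([[183.5,219.5],[328.3,219.5],[185,249.5],[326.6,249.5]],e[2]-.0115,K,D,W)).round(4))
E
```

```text
[254, 255, 254, 255, 255, 255, 226, 108, 63, 61, 63, 69, 119, 144, 149, 156]
[255, 255, 255, 255, 255, 255, 255, 138, 62, 59, 59, 66, 123, 161, 171, 177]
[[200, 255], [201, 255], [202, 255], [203, 233], [204, 91], [205, 57], [206, 64], [207, 66], [208, 65], [209, 63], [210, 61], [211, 57], [212, 91], [213, 231], [214, 255], [215, 255], [216, 255], [217, 255]] [[294, 255], [295, 255], [296, 255], [297, 255], [298, 204], [299, 80], [300, 58], [301, 60], [302, 58], [303, 60], [304, 60], [305, 60], [306, 52], [307, 113], [308, 254], [309, 255], [310, 255], [311, 255]]
[[ 0.0045 -0.0313  0.043 ]
 [ 0.0046  0.0319  0.043 ]
 [ 0.0038 -0.0313  0.043 ]]
[[ 0.0098 -0.0411  0.0115]
 [ 0.0099  0.042   0.0115]
 [-0.0092 -0.0414  0.0115]
 [-0.0092  0.0423  0.0115]]
```

Request:
{"name": "arm_command", "arguments": {"targets": [[[0,0,0.002,0,0,0,0],[0,0,0.002,0,0,0,0],[0,0,0.002,0,0,0,0],[0,0,0.001,0,0,0,0],[0,0,0.001,0,0,0,0]]]}}

```text
time: 9.52
ee_pos: [0.5569, -0.2202, 0.1273]
orientation: [0.507, 0.862, -0.0, -0.0]
contact_force: [-0.4, -0.4, -2.6]
opening: 0.0259
```

Request:
{"name": "arm_command", "arguments": {"targets": [[[0,0,0.001,0,0,0,0],[0,0,0.001,0,0,0,0],[0,0,0,0,0,0,0],[0,0,0,0,0,0,0],[0,0,0,0,0,0,0]]]}}

```text
time: 9.93
ee_pos: [0.557, -0.2202, 0.1256]
orientation: [0.507, 0.862, 0.0, -0.0]
contact_force: [0.6, 0.2, -2.2]
opening: 0.0261
```

```bash
python3 - <<'E'
from h import *
s=arm.observe();print(s["time"],s["ee_pos"],s["orientation"],s["contact_force"],s["moment"],s["opening"])
E
```

```text
9.9333 [ 0.55699916 -0.22020044  0.12558228] [ 5.07335130e-01  8.61748839e-01  1.87478749e-05 -6.83100035e-05] [ 0.64022827  0.15194352 -2.17961752] [ 0.03641868 -0.12373913  0.01381112] 0.026083314924213206
```

The pins are about 3 mm below the ring face with no resistance. I go 2.5 mm further.

Request:
{"name": "arm_command", "arguments": {"targets": [[[0,0,0.001,0,0,0,0],[0,0,0.001,0,0,0,0],[0,0,0.0005,0,0,0,0],[0,0,0,0,0,0,0],[0,0,0,0,0,0,0]]]}}

```text
time: 10.35
ee_pos: [0.557, -0.2202, 0.123]
orientation: [0.507, 0.862, 0.0, -0.0]
contact_force: [-0.5, 1.0, -2.9]
opening: 0.0259
```

Request:
{"name": "arm_command", "arguments": {"targets": [[[0,0,0,0,0,2,0],[0,0,0,0,0,2,0],[0,0,0,0,0,2,0],[0,0,0,0,0,2,0],[0,0,0,0,0,2,0]]]}}

```text
time: 10.77
ee_pos: [0.5567, -0.2197, 0.1229]
orientation: [0.581, 0.814, 0.0, -0.001]
contact_force: [-0.1, 2.2, -1.5]
opening: 0.0258
```

```bash
cat > st.py <<'E'
from h import *
s=arm.observe();q=s["orientation"];p=s["ee_pos"];R=Ro.from_quat(q).as_matrix()
print(s["time"],p.round(4),"yaw",np.degrees(np.arctan2(R[1,0],R[0,0])).round(2),"F",s["contact_force"].round(2),"M",s["moment"].round(3),"Mz_tcp?",(R.T@s["moment"]).round(3),"eff6",s["joint_efforts"][5].round(3),s["opening"].round(4))
E
python3 st.py
```

```text
Traceback (most recent call last):
  File "st.py", line 3, in <module>
    print(s["time"],p.round(4),"yaw",np.degrees(np.arctan2(R[1,0],R[0,0])).round(2),"F",s["contact_force"].round(2),"M",s["moment"].round(3),"Mz_tcp?",(R.T@s["moment"]).round(3),"eff6",s["joint_efforts"][5].round(3),s["opening"].round(4))
                                                                                                                                                                                                                        ^^^^^^^^^^^^^^^^^^
AttributeError: 'float' object has no attribute 'round'
```

```bash
sed -i 's/s\["opening"\].round(4)/round(s["opening"],4)/' st.py; python3 st.py
```

```text
10.7667 [ 0.5567 -0.2197  0.1229] yaw 108.93 F [-0.08  2.24 -1.47] M [0.59  0.042 0.065] Mz_tcp? [-0.152  0.572 -0.065] eff6 -0.583 0.0258
```

Request:
{"name": "arm_command", "arguments": {"targets": [[[0,0,0,0,0,2,0],[0,0,0,0,0,2,0],[0,0,0,0,0,2,0],[0,0,0,0,0,2,0],[0,0,0,0,0,2,0]]]}}

```text
time: 11.18
ee_pos: [0.5567, -0.2197, 0.1229]
orientation: [0.65, 0.76, 0.0, -0.001]
contact_force: [-1.3, 2.5, -2.0]
opening: 0.0261
```

```bash
python3 st.py
```

```text
11.1833 [ 0.5567 -0.2197  0.1229] yaw 98.93 F [-1.31  2.46 -2.01] M [0.546 0.076 0.113] Mz_tcp? [-0.009  0.551 -0.113] eff6 -0.583 0.0261
```

Request:
{"name": "arm_command", "arguments": {"targets": [[[0,0,0,0,0,2,0],[0,0,0,0,0,2,0],[0,0,0,0,0,2,0],[0,0,0,0,0,1,0],[0,0,0,0,0,1,0]]]}}

```text
time: 11.6
ee_pos: [0.5567, -0.2198, 0.1229]
orientation: [0.701, 0.713, 0.0, -0.001]
contact_force: [-1.2, 2.5, -1.6]
opening: 0.026
```

```bash
python3 st.py
```

```text
11.6 [ 0.5567 -0.2198  0.1229] yaw 90.99 F [-1.15  2.52 -1.6 ] M [0.73  0.116 0.103] Mz_tcp? [ 0.104  0.731 -0.104] eff6 -0.148 0.026
```

The drag reads about 0.10 N m as expected, after 28° of tool turn. I go to 38° (still short of the earliest seat), then back off slightly to gauge the wind-up stiffness before the fine steps.

Request:
{"name": "arm_command", "arguments": {"targets": [[[0,0,0,0,0,2,0],[0,0,0,0,0,2,0],[0,0,0,0,0,2,0],[0,0,0,0,0,2,0],[0,0,0,0,0,2,0]]]}}

```text
time: 12.02
ee_pos: [0.5567, -0.2198, 0.1229]
orientation: [0.761, 0.649, -0.0, -0.001]
contact_force: [-1.1, 3.1, -2.9]
opening: 0.0263
```

```bash
cat > st2.py <<'E'
from h import *
L=[];Y=[];F=[]
for i in range(5):
    s=arm.observe();R=Ro.from_quat(s["orientation"]).as_matrix();L.append(s["moment"][2]);Y.append(np.degrees(np.arctan2(R[1,0],R[0,0])));F.append(s["contact_force"])
    if i<4: arm.get_image("wrist")
print(round(s["time"],2),"Mz",np.mean(L).round(4),np.std(L).round(3),"yaw",np.mean(Y).round(3),np.std(Y).round(3),"F",np.mean(F,0).round(2),s["ee_pos"].round(4))
E
python3 st2.py
```

```text
12.22 Mz 0.1448 0.019 yaw 80.983 0.111 F [-0.95  3.72 -2.4 ] [ 0.5568 -0.22    0.1229]
```

Request:
{"name": "arm_command", "arguments": {"targets": [[[0,0,0,0,0,-0.3,0],[0,0,0,0,0,0,0],[0,0,0,0,0,0,0],[0,0,0,0,0,0,0],[0,0,0,0,0,0,0]]]}}

```text
time: 12.63
ee_pos: [0.5569, -0.2202, 0.123]
orientation: [0.759, 0.652, -0.0, -0.0]
contact_force: [-1.3, 3.8, -3.0]
opening: 0.0255
```

```bash
python3 st2.py
```

```text
12.83 Mz 0.1262 0.034 yaw 81.332 0.002 F [-1.16  3.51 -2.85] [ 0.557  -0.2202  0.123 ]
```

It is soft, about 0.02 N m for 0.3°, so 2° per call is safe. I proceed with a check after each call.

Request:
{"name": "arm_command", "arguments": {"targets": [[[0,0,0,0,0,0.7,0],[0,0,0,0,0,0.7,0],[0,0,0,0,0,0.6,0],[0,0,0,0,0,0.3,0],[0,0,0,0,0,0,0]]]}}

```text
time: 13.25
ee_pos: [0.557, -0.2202, 0.1231]
orientation: [0.772, 0.636, -0.0, -0.0]
contact_force: [-1.1, 3.4, -2.4]
opening: 0.0258
```

```bash
python3 st2.py
```

```text
13.45 Mz 0.1003 0.029 yaw 79.023 0.013 F [-1.49  3.84 -2.66] [ 0.557  -0.2202  0.1231]
```

Request:
{"name": "arm_command", "arguments": {"targets": [[[0,0,0,0,0,0.6,0],[0,0,0,0,0,0.6,0],[0,0,0,0,0,0.6,0],[0,0,0,0,0,0.2,0],[0,0,0,0,0,0,0]]]}}

```text
time: 13.87
ee_pos: [0.557, -0.2202, 0.1231]
orientation: [0.783, 0.623, -0.0, -0.0]
contact_force: [-1.0, 3.2, -1.8]
opening: 0.0258
```

```bash
python3 st2.py
```

```text
14.07 Mz 0.1008 0.007 yaw 77.025 0.011 F [-1.66  3.54 -2.94] [ 0.557  -0.2202  0.1231]
```

Request:
{"name": "arm_command", "arguments": {"targets": [[[0,0,0,0,0,0.6,0],[0,0,0,0,0,0.6,0],[0,0,0,0,0,0.6,0],[0,0,0,0,0,0.2,0],[0,0,0,0,0,0,0]]]}}

```text
time: 14.48
ee_pos: [0.5571, -0.2202, 0.1231]
orientation: [0.793, 0.609, 0.0, 0.0]
contact_force: [-1.7, 3.0, -3.1]
opening: 0.026
```

```bash
python3 st2.py
```

```text
14.68 Mz 0.1077 0.019 yaw 75.024 0.011 F [-1.49  3.4  -2.81] [ 0.557  -0.2202  0.1231]
```

Request:
{"name": "arm_command", "arguments": {"targets": [[[0,0,0,0,0,0.6,0],[0,0,0,0,0,0.6,0],[0,0,0,0,0,0.6,0],[0,0,0,0,0,0.2,0],[0,0,0,0,0,0,0]]]}}

```text
time: 15.1
ee_pos: [0.557, -0.2202, 0.1231]
orientation: [0.804, 0.595, -0.0, -0.0]
contact_force: [-0.5, 3.6, -3.5]
opening: 0.0258
```

```bash
python3 st2.py
```

```text
15.3 Mz 0.1057 0.012 yaw 73.027 0.01 F [-1.28  4.05 -2.92] [ 0.5571 -0.2202  0.1231]
```

Request:
{"name": "arm_command", "arguments": {"targets": [[[0,0,0,0,0,0.6,0],[0,0,0,0,0,0.6,0],[0,0,0,0,0,0.6,0],[0,0,0,0,0,0.2,0],[0,0,0,0,0,0,0]]]}}

```text
time: 15.72
ee_pos: [0.5571, -0.22, 0.1231]
orientation: [0.814, 0.581, 0.0, -0.0]
contact_force: [-0.6, 5.1, -2.7]
opening: 0.0256
```

```bash
python3 st2.py
```

```text
15.92 Mz 0.3971 0.029 yaw 71.015 0.006 F [-0.82  4.99 -2.82] [ 0.5571 -0.22    0.1231]
```

It has seated: torque jumped to 0.40 N m. I add a small nip.

Request:
{"name": "arm_command", "arguments": {"targets": [[[0,0,0,0,0,0.05,0],[0,0,0,0,0,0.05,0],[0,0,0,0,0,0,0],[0,0,0,0,0,0,0],[0,0,0,0,0,0,0]]]}}

```text
time: 16.33
ee_pos: [0.5571, -0.2201, 0.1231]
orientation: [0.815, 0.58, 0.0, -0.0]
contact_force: [-1.7, 5.0, -3.2]
opening: 0.0255
```

```bash
python3 st2.py
```

```text
16.53 Mz 0.427 0.022 yaw 70.924 0.002 F [-1.2   5.2  -2.82] [ 0.5571 -0.22    0.1231]
```

+0.03 N m per 0.1°, so 0.2° more.

Request:
{"name": "arm_command", "arguments": {"targets": [[[0,0,0,0,0,0.1,0],[0,0,0,0,0,0.1,0],[0,0,0,0,0,0,0],[0,0,0,0,0,0,0],[0,0,0,0,0,0,0]]]}}

```text
time: 16.95
ee_pos: [0.5571, -0.2201, 0.1231]
orientation: [0.815, 0.579, 0.0, -0.0]
contact_force: [-1.0, 4.8, -2.8]
opening: 0.026
```

```bash
python3 st2.py
```

```text
17.15 Mz 0.4623 0.011 yaw 70.728 0.0 F [-1.05  4.96 -3.05] [ 0.5571 -0.22    0.123 ]
```

0.46 N m held. Now I turn back to unload (the pins have play in the holes) and check before lifting.

Request:
{"name": "arm_command", "arguments": {"targets": [[[0,0,0,0,0,-0.8,0],[0,0,0,0,0,-0.8,0],[0,0,0,0,0,-0.8,0],[0,0,0,0,0,-0.4,0],[0,0,0,0,0,0,0]]]}}

```text
time: 17.57
ee_pos: [0.5571, -0.2205, 0.1232]
orientation: [0.801, 0.599, -0.0, 0.0]
contact_force: [-1.0, 3.2, -2.5]
opening: 0.0259
```

```bash
python3 st2.py
```

```text
17.77 Mz 0.0544 0.023 yaw 73.516 0.013 F [-1.21  3.14 -2.43] [ 0.5571 -0.2204  0.1231]
```

Request:
{"name": "arm_command", "arguments": {"targets": [[[0.0005,0,0,0,0,-0.5,0],[0,0,0,0,0,-0.3,0],[0,0,0,0,0,0,0],[0,0,0,0,0,0,0],[0,0,0,0,0,0,0]]]}}

```text
time: 18.18
ee_pos: [0.5575, -0.22, 0.1232]
orientation: [0.797, 0.604, 0.0, 0.0]
contact_force: [-0.4, 0.0, -2.5]
opening: 0.0258
```

```bash
python3 st2.py
```

```text
18.38 Mz -0.002 0.035 yaw 74.326 0.002 F [-0.39  0.05 -2.51] [ 0.5573 -0.2199  0.1231]
```

The pins are free. I lift out, turn to the rest's yaw and go to a viewing hover.

Request:
{"name": "arm_command", "arguments": {"targets": [[[0,0,-0.004,0,0,0,0],[0,0,-0.008,0,0,0,0],[0,0,-0.02,0,0,0,0],[0,0,-0.02,0,0,0,0],[0,0,-0.01,0,0,0,0]]]}}

```text
time: 18.8
ee_pos: [0.5585, -0.2203, 0.1882]
orientation: [0.797, 0.604, 0.001, 0.002]
contact_force: [1.3, -0.4, -2.2]
opening: 0.0259
```

Request:
{"name": "arm_command", "arguments": {"targets": [[[0,0,0,0,0,6,0],[0,0,0,0,0,6,0],[0,0,0,0,0,5.5,0],[0,0,0,0,0,0,0],[0.024,-0.025,0,0,0,0,0]]]}}

```text
time: 19.22
ee_pos: [0.5512, -0.1897, 0.1857]
orientation: [0.879, 0.476, 0.001, 0.002]
contact_force: [0.6, 0.4, -2.5]
opening: 0.0259
```

Request:
{"name": "arm_command", "arguments": {"targets": [[[0.024,-0.025,0,0,0,0,0],[0.024,-0.025,0,0,0,0,0],[0.024,-0.025,0,0,0,0,0],[0.024,-0.025,0,0,0,0,0],[0.024,-0.025,0,0,0,0,0]]]}}

```text
time: 19.63
ee_pos: [0.5099, -0.0158, 0.1854]
orientation: [0.879, 0.477, 0.0, 0.0]
contact_force: [1.4, 0.3, -2.0]
opening: 0.0252
```

Request:
{"name": "arm_command", "arguments": {"targets": [[[0.024,-0.025,0,0,0,0,0],[0.024,-0.025,0,0,0,0,0],[0.024,-0.025,0,0,0,0,0],[0.027,-0.025,0,0,0,0,0],[0,0,0,0,0,0,0]]]}}

```text
time: 20.05
ee_pos: [0.48, 0.1255, 0.1855]
orientation: [0.878, 0.479, 0.001, -0.001]
contact_force: [0.5, -0.6, -2.5]
opening: 0.0258
```

Request:
{"name": "arm_command", "arguments": {"targets": [[[0,0,0,0,0,0,0],[0,0,0,0,0,0,0],[0,0,0,0,0,0,0],[0,0,0,0,0,0,0],[0,0,0,0,0,0,0]]]}}

```text
time: 20.47
ee_pos: [0.4811, 0.1194, 0.1851]
orientation: [0.88, 0.475, -0.0, 0.0]
contact_force: [-0.0, 0.2, -2.3]
opening: 0.0256
```

```bash
python3 st.py; python3 - <<'E'
from h import *
im,d,K,D,W=cam("wrist");np.savez("w6.npz",im=im,d=d,K=K,D=D,W=W);save(cv2.resize(im[70:280,130:380],None,fx=2.8,fy=2.8,interpolation=2),"w6.png")
E
```

```text
20.4667 [0.4811 0.1194 0.1851] yaw 56.76 F [-0.04  0.2  -2.29] M [-0.031 -0.014  0.012] Mz_tcp? [-0.029 -0.018 -0.012] eff6 -0.021 0.0256
```

View pics/w6.png

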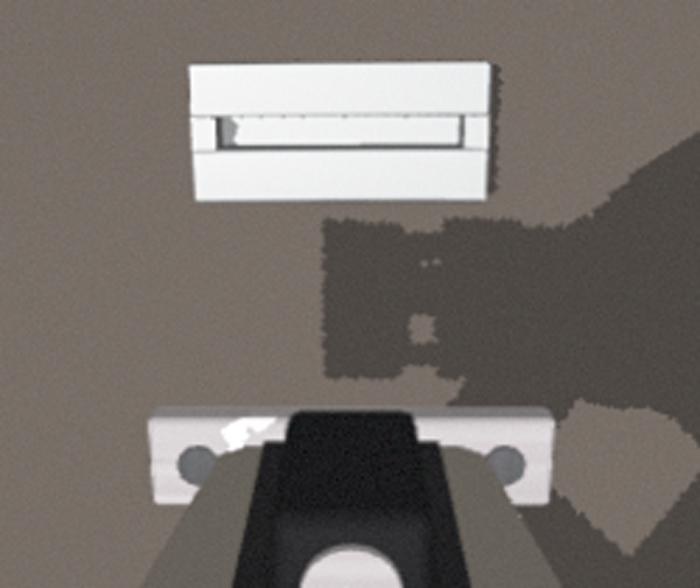

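The groove spans crop (216..464, 116..150), and the bar (149..554, 418..503) is still square in the grip.

```bash
python3 - <<'E'
from h import *
f=np.load("w6.npz");K,D,W=f["K"],f["D"],f["W"]
s=arm.observe();R=Ro.from_quat(s["orientation"]).as_matrix();e=s["ee_pos"];tool=lambda P:((P-e)@R)
c=lambda L:[[130+a/2.8,70+b/2.8] for a,b in L]
gx=tool(ray(c([(193,118),(487,115),(193,151),(487,148),(216,133),(464,133)]),.03,K,D,W));print(gx.round(4),gx[:4].mean(0),gx[4:].mean(0))
ang=lambda a,b:np.degrees(np.arctan2(b[0]-a[0],b[1]-a[1])).round(2);print(ang(gx[0],gx[1]),ang(gx[2],gx[3]))
b=tool(ray(c([(149.5,418.5),(554,418.5),(154,503),(551,503)]),e[2]-.0115,K,D,W));print(b.round(4),b.mean(0),ang(b[0],b[1]),ang(b[2],b[3]))
print("predicted from pick pose",(R.T@(np.array([.512,.1657,.0495])-e)).round(4))
E
```

```text
[[ 0.0603 -0.0526  0.1551]
 [ 0.0614  0.0456  0.155 ]
 [ 0.0493 -0.0531  0.1551]
 [ 0.0504  0.046   0.1551]
 [ 0.0553 -0.0451  0.1551]
 [ 0.0554  0.0381  0.155 ]] [ 0.055346   -0.00353058  0.15505118] [ 0.05533118 -0.00350703  0.15505118]
0.63 0.64
[[ 0.0096 -0.0412  0.0115]
 [ 0.0097  0.0416  0.0115]
 [-0.0095 -0.0415  0.0115]
 [-0.0094  0.0422  0.0115]] [7.27615902e-05 2.95868039e-04 1.14999834e-02] 0.07 0.06
predicted from pick pose [0.0556 0.0006 0.1356]
```

Request:
{"name": "arm_command", "arguments": {"targets": [[[0.0152,-0.003,0,0,0,-0.5,0],[0.02,0,0,0,0,0,0],[0.02,0,0,0,0,0,0],[0,0,0,0,0,0,0],[0,0,0,0,0,0,0]]]}}

```text
time: 20.93
ee_pos: [0.5088, 0.1693, 0.1849]
orientation: [0.877, 0.48, -0.0, -0.0]
contact_force: [-0.9, -0.1, -3.1]
opening: 0.0259
```

Request:
{"name": "arm_command", "arguments": {"targets": [[[0,0,0.025,0,0,0,0],[0,0,0.03,0,0,0,0],[0,0,0.025,0,0,0,0],[0,0,0.01,0,0,0,0],[0,0,0,0,0,0,0]]]}}

```text
time: 21.35
ee_pos: [0.5062, 0.1675, 0.0929]
orientation: [0.878, 0.48, -0.002, -0.0]
contact_force: [0.0, 0.1, -2.6]
opening: 0.0257
```

Request:
{"name": "arm_command", "arguments": {"targets": [[[0,0,0.005,0,0,0,0],[0,0,0.005,0,0,0,0],[0,0,0.005,0,0,0,0],[0,0,0.005,0,0,0,0],[0,0,0.005,0,0,0,0]]]}}

```text
time: 21.77
ee_pos: [0.5087, 0.1686, 0.0703]
orientation: [0.877, 0.48, 0.001, 0.0]
contact_force: [0.3, 0.1, -2.7]
opening: 0.026
```

Request:
{"name": "arm_command", "arguments": {"targets": [[[0,0,0,0,0,0,0],[0,0,0,0,0,0,0],[0,0,0,0,0,0,0],[0,0,0,0,0,0,0],[0,0,0,0,0,0,0]]]}}

```text
time: 22.18
ee_pos: [0.5084, 0.1685, 0.0703]
orientation: [0.877, 0.48, 0.0, 0.0]
contact_force: [0.1, 0.2, -1.8]
opening: 0.0259
```

```bash
python3 st.py
```

```text
22.1833 [0.5084 0.1685 0.0703] yaw 57.33 F [ 0.14  0.17 -1.78] M [-0.031  0.005  0.033] Mz_tcp? [-0.012 -0.029 -0.033] eff6 -0.0 0.0259
```

Request:
{"name": "arm_command", "arguments": {"targets": [[[0,0,0.004,0,0,0,0],[0,0,0.004,0,0,0,0],[0,0,0.004,0,0,0,0],[0,0,0,0,0,0,0],[0,0,0,0,0,0,0]]]}}

```text
time: 22.6
ee_pos: [0.508, 0.1684, 0.0576]
orientation: [0.877, 0.48, -0.0, -0.0]
contact_force: [0.1, -0.1, -2.8]
opening: 0.026
```

Request:
{"name": "arm_command", "arguments": {"targets": [[[0,0,0.003,0,0,0,0],[0,0,0.003,0,0,0,0],[0,0,0.002,0,0,0,0],[0,0,0,0,0,0,0],[0,0,0,0,0,0,0]]]}}

```text
time: 23.02
ee_pos: [0.5082, 0.1684, 0.05]
orientation: [0.877, 0.48, -0.0, -0.0]
contact_force: [0.6, 0.1, -2.1]
opening: 0.0261
```

```bash
python3 st.py
```

```text
23.0167 [0.5082 0.1684 0.05  ] yaw 57.33 F [ 0.6   0.12 -2.13] M [-0.008 -0.043  0.004] Mz_tcp? [-0.04   0.017 -0.004] eff6 0.0 0.0261
```

The pins are in the groove and the bar is about 0.5 mm above the block. I lower the last bit, release and retreat upward.

Request:
{"name": "arm_command", "arguments": {"targets": [[[0,0,0.0005,0,0,0,0],[0,0,0,0,0,0,0],[0,0,0,0,0,0,0.3],[0,0,0,0,0,0,0.4],[0,0,0,0,0,0,0.5]]]}}

```text
time: 23.43
ee_pos: [0.5085, 0.1685, 0.0498]
orientation: [0.877, 0.48, 0.0, 0.0]
contact_force: [-0.3, 0.5, -0.6]
opening: 0.039
```

Request:
{"name": "arm_command", "arguments": {"targets": [[[0,0,0,0,0,0,0.7],[0,0,0,0,0,0,1],[0,0,0,0,0,0,1],[0,0,0,0,0,0,1],[0,0,0,0,0,0,1]]]}}

```text
time: 23.85
ee_pos: [0.5083, 0.1685, 0.0496]
orientation: [0.877, 0.48, -0.0, -0.0]
contact_force: [0.4, -0.6, -1.2]
opening: 0.0719
```

Request:
{"name": "arm_command", "arguments": {"targets": [[[0,0,-0.02,0,0,0,1],[0,0,-0.04,0,0,0,1],[0,0,-0.04,0,0,0,1],[0,0,-0.04,0,0,0,1],[0,0,-0.01,0,0,0,1]]]}}

```text
time: 24.27
ee_pos: [0.5111, 0.1694, 0.2057]
orientation: [0.877, 0.48, 0.004, 0.001]
contact_force: [1.5, 0.2, 0.2]
opening: 0.092
```

Request:
{"name": "arm_command", "arguments": {"targets": [[[0,0,0,0,0,0,1],[0,0,0,0,0,0,1],[0,0,0,0,0,0,1],[0,0,0,0,0,0,1],[0,0,0,0,0,0,1]]]}}

```text
time: 24.68
ee_pos: [0.5073, 0.1681, 0.1977]
orientation: [0.877, 0.48, -0.002, -0.0]
contact_force: [-0.4, 0.4, -0.1]
opening: 0.0919
```

```bash
python3 st.py; python3 - <<'E'
from h import *
im,d,K,D,W=cam("wrist");np.savez("w7.npz",im=im,d=d,K=K,D=D,W=W)
sc,*_=cam("scene")
o=np.zeros((384,800,3),np.uint8);o[:,:400]=cv2.resize(im,(400,300))[0:0].size and 0 or 0
a=im[110:230,170:330];o[:300,:400]=cv2.resize(a,(400,300),interpolation=2);b=sc[140:260,90:390];o[:160*2,400:]=cv2.resize(b,(400,320))[:320]
save(o,"end.png")
E
```

```text
24.6833 [0.5073 0.1681 0.1977] yaw 57.33 F [-0.4   0.44 -0.12] M [-0.018 -0.097 -0.009] Mz_tcp? [-0.091  0.037  0.009] eff6 -0.0 0.0919
```

View pics/end.png

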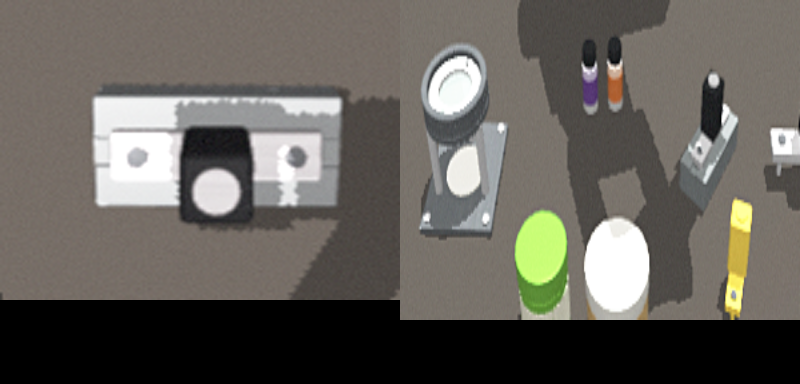

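The bar lies flat and centred in the rest (bar mid column 216, block mid 217), jars and vials are in place, and the gripper is clear. Handing in.

```bash
python3 -c "
from station import arm
print(arm.job_done())"
```

```text
the job is handed in; nothing more can be done
None
```

The ring is seated and nipped up to about 0.46 N m, and the spanner is back in its rest. I handed the job in after about 25 of the 72 s; it reports no verdict.

- **Spanner:** I took the smaller black-handled one from the grey rest.
- **Pins:** Both went into the holes without resistance, about 5.5 mm deep by the tool height. I saw no sign of pressing on the magnifier: side forces stayed around 5 N.
- **Turning:** The drag read about 0.10 N m. The ring seated after roughly 47° of clockwise tool turn, when the torque jumped to 0.40 N m. I then nipped it up in small steps to 0.46 N m, slightly under the half newton-metre asked.
- **Return:** I unloaded the pins until the torque read zero, lifted out, and set the spanner back down.

**Last checks:** The final pictures show the bar flat and centred along the rest. The jars and vials look unmoved in the picture, though I did not measure them. The gripper is open and clear, with forces near zero.

**Disagreement:** At the rest, the camera and the pick-up pose differed by about 4 mm along the groove, within the 15 mm allowed. I followed the camera there.

I did not measure the ring's final hole position in a picture. The roughly 47° turn comes from the tool angle, against about 38° needed for 20.5 mm of hole travel.

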